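Jar upside down on the drying peg

TASK

The rinsed open jar is lying in the wire draining cradle. Put it upside down over the free peg (the one without the beaker), lowering it gently until its rim rests on the dish, and let go. Leave the beaker on its peg and the lidded jar where they are.

Things in the scene. Friction and masses are not known exactly. Their poses are not given: they have to be found in the camera images.
- jar_center (a point): Centre of the open, lidless clear-glass jar lying in the cradle: 63 mm in diameter, 96 mm long, 75 g, loose. z axis points along the jar to its mouth: base 48 mm behind this point, mouth 48 mm ahead. Sides straight from base to 15 mm past this point, then a neck with a round opening at least 34 mm wide; inside 89 mm deep. At the start the mouth points to the robot's right, 15 degrees down.
- cradle: Fixed wire draining cradle under the jar; origin at its underside, x axis towards the jar's mouth (within 20 degrees of the robot's right). Plate 115 x 62 x 8 mm; two lengthwise wires 36 mm apart carry the jar, its centre about 69 mm above the worktop, and turn up in front of its rim as a stop. The jar's flanks and top are clear; it lifts straight up.
- free_stand_tip (a point): Tip of the free drying peg: fixed upright white peg, 14 mm in diameter, on a round steel dish 105 mm across. Dish floor 8 mm and tip 78 mm above the worktop; z axis up. When the inverted jar's rim rests on the floor, its centre is 22 mm below this tip; the peg does not reach its bottom. An identical stand, holding the beaker, is 15 to 30 cm away on either side.
- beaker_center (a point): Centre of the glass beaker, 77 mm across, 92 mm tall, loose, already upside down over the peg of the other stand; its top is 100 mm above the worktop (z axis points down). Bystander.
- lidded_jar_center (a point): Centre of a similar jar, 63 mm in diameter and 98 mm tall, with a white screw lid, standing upright and loose on the worktop. Bystander.

How it is judged:
By the outcome, as a careful person would: the job done as asked, in the order asked, and still so for the second after the job is handed in, with the robot touching nothing.
It also fails if it takes over 48 s, if anything falls off the work surface, if the arm or the gripper's body presses on something with over 40 N, if the wrist force passes 120 N, or if a joint passes its speed limit or range.

ROBOT

A 6-joint arm with a two-finger parallel gripper is mounted at the origin on a cart in front of the work surface, level with it; the furniture and walls round the work are solid. World frame = base frame: x ahead of the robot, y to its left, z up, the work surface at z = 0. Lengths are in m, angles in rad, forces in N, time in s.
With the tool pointing down it reaches from about 0.2 to 0.875 m from the base axis. Payload 3.4 kg.
Tool frame: the origin (TCP) lies between the finger pads; the fingertips stand 25 mm ahead of it and the grasp point (between the pads) lies 6 mm ahead of it (r.nose_length is the z of the fingertips in the tool frame, in m); z points along the fingers, y is the line along which they close (so a half turn about z gives the same grasp; the last joint's range is limited). The gripper opens to 94 mm and grips with 3 to 60 N. Pads are 16 mm wide; open, the fingers measure 119 mm over their backs; the gripper's body (75 mm by 177 mm) begins 78 mm behind the grasp point.
Start: joints at [1.038, 0.276, 1.505, -0, 1.361, -0.121], TCP at [0.23, 0.527, 0.23] pointing down, gripper open.
Joint ranges: [-2.89, 2.89], [-0.75, 2.08], [0.22, 2.7], [-1.18, 4.32], [0.11, 2.71], [-2.7, 2.7]. Speed limits (rad/s): [2.57, 2.57, 3.14, 3.14, 3.14, 3.14].

INTERFACE

Orientations are given as a unit quaternion [w, x, y, z].
In Python, from plant import r, gripper_to, inverse_kinematics, vision, models, telemetry gives the robot as it stands. Calls block until the motion is done:
- r.move_to(position, orientation): joint-space move of the TCP to a pose.
- r.move_l(position, rot=None, vel=0.15, guard=None): straight line of the TCP; rot=None keeps the orientation; vel is the mean speed in m/s. With guard (N) it stops when the force on the tool has changed by that much, and returns True; else False.
- r.movej(angles): joint-space move.
- gripper_to(opening, f_grip=None): finger opening in m; f_grip is the grip in N (None keeps the last); returns when the fingers have stopped.
- r.hold(seconds).
- inverse_kinematics(position, orientation): joint angles nearest the present ones, or None.
- vision.snapshot(name): name is "side" or "top"; returns the picture (400x640x3 uint8, red, green, blue); there is no depth.
- vision.get_calibration(name): a dict with "fx", "fy", "cx", "cy" (pixels), "position" and "orientation" of the camera in the world. Camera axes: x right, y down, z forward; pixel columns grow to the right and rows downward; lengths in m; the calibration is good to about 2 mm. A picture is of the moment at which its call begins. get_calibration takes no time and is no camera call.
A pose or a line that the arm cannot do raises r.PlanningError and nothing moves.
- r.sign_off(): hands the job in; it is judged then, once.
Trained networks look in the newest picture that a camera, given by its name, has taken for a name from the list of things; names that differ only in an ending like _2 or _b are one class to them, and where a whole thing is asked for, a point or a joint stands for the part that bears it (a point fixed in the world has none). Each returns a list of dicts, best first, with "score" (0 to 1); they miss things now and then, are a little off and sometimes report something else, mostly with a low value. They report only what shows in the picture. A call takes as long as a camera call.
- models.boxes_of(thing, camera): "at" ([x, y, z] in m, in world coordinates, good to about 4 mm: the middle of the surface that is visible of it).
- models.regions_of(thing, camera): "pixels" (400x640 bool, what is visible of it).
- models.mark_of(thing, camera): "at" ([x, y, z] in m, in world coordinates, good to about 4 mm: a listed point, or the origin of a listed thing).
Readings, each from a call of its own:
- telemetry.current_t(): time.
- telemetry.current_joints(): joint angles.
- telemetry.current_dq(): joint speeds.
- telemetry.current_joint_efforts(): joint torques, N m.
- telemetry.current_ee_pos(): TCP position.
- telemetry.current_tool_rot(): TCP orientation.
- telemetry.current_wrist_force(): force on the tool from outside, world axes, zero at the start.
- telemetry.current_torque(): the same for the moment, N m.
- telemetry.current_opening(): finger opening in m.
- telemetry.current_finger_force(): force on a finger pad.
Only numpy, scipy, OpenCV 4.12 (cv2) and the standard library are available. Lean on these libraries where they do the work, as an engineer would, in place of code of your own. Each camera call takes 0.05 s, during which the arm holds its last target. There are 200 camera calls.

## Working session

There is one attempt and no reset: what is moved stays moved. The work goes in short steps, each a Python script; the robot and the scene stay as the last script left them, time stands still between calls to the robot, and variables do not carry over. Pictures are saved under pics/ and viewed, at most 10 in all, crops included, and the job is handed in when it is done.

```bash
mkdir -p pics; ls
python3 - <<'E'
from plant import r, vision, models, telemetry
import cv2, numpy as np
ims=[]
for c in ("side","top"):
    im=vision.snapshot(c); ims.append(im)
    k=vision.get_calibration(c); print(c,{a:np.round(b,4).tolist() for a,b in k.items()})
    for t in ("jar_center","cradle","free_stand_tip","beaker_center","lidded_jar_center"):
        print(t,[(np.round(d["at"],3).tolist(),round(d["score"],2)) for d in models.mark_of(t,c)[:3]])
    cv2.imwrite(f"pics/{c}0.png",im[:,:,::-1])
print(telemetry.current_t(), telemetry.current_tool_rot())
E
```

```text
pics
side {'fx': 390.7969, 'fy': 390.7969, 'cx': 319.0216, 'cy': 202.6677, 'position': [0.5814, -0.7539, 0.6902], 'orientation': [-0.4141, 0.9084, 0.0554, -0.0151]}
jar_center [([0.5, 0.242, 0.072], 0.7)]
cradle [([0.498, 0.244, 0.0], 0.6)]
free_stand_tip [([0.455, -0.327, 0.077], 0.59)]
beaker_center [([0.478, -0.083, 0.056], 0.85)]
lidded_jar_center [([0.608, 0.014, 0.049], 0.71)]
top {'fx': 364.8273, 'fy': 364.8273, 'cx': 315.4321, 'cy': 197.0611, 'position': [0.4364, -0.0508, 1.0901], 'orientation': [0.034, -0.6977, 0.715, -0.0283]}
jar_center [([0.498, 0.25, 0.067], 0.55)]
cradle [([0.5, 0.236, -0.0], 0.7)]
free_stand_tip [([0.454, -0.325, 0.075], 0.56)]
beaker_center [([0.48, -0.085, 0.051], 0.74), ([0.498, 0.25, 0.068], 0.59)]
lidded_jar_center [([0.604, 0.015, 0.05], 0.77)]
0.6 [9.81693200e-06 2.04439444e-01 9.78879212e-01 4.49532588e-05]
```

View pics/top0.png

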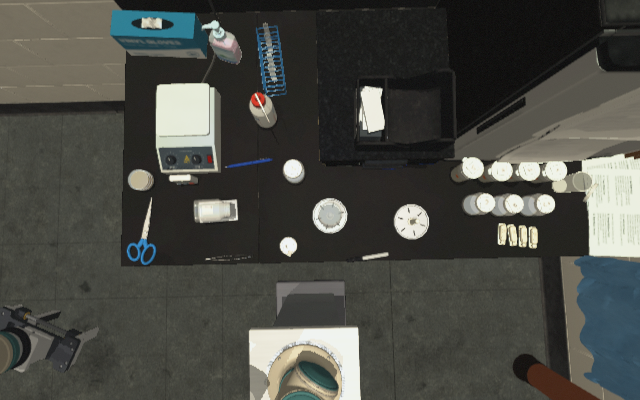

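View pics/side0.png

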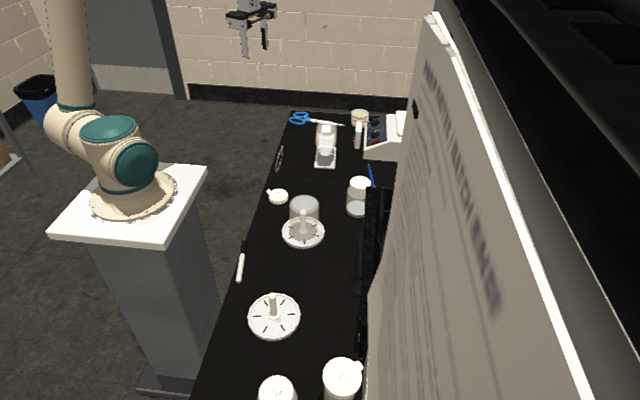

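Top view: jar in the cradle at (215,211), free stand at (411,222), beaker at (330,215), lidded jar at (293,171), and the hotplate beyond the cradle at row < 172. The side view agrees. Both cameras agree on positions and the heights are right; next I need the cradle yaw and an IK search.

```bash
cat > h.py <<'E'
import numpy as np
from scipy.spatial.transform import Rotation as R
from plant import r, gripper_to, inverse_kinematics, vision, models, telemetry
def rays(cam,px):
    k=vision.get_calibration(cam); q=k["orientation"]; M=R.from_quat([q[1],q[2],q[3],q[0]])
    d=np.c_[(px[:,0]-k["cx"])/k["fx"],(px[:,1]-k["cy"])/k["fy"],np.ones(len(px))]
    return np.array(k["position"]),M.apply(d)
def onplane(cam,px,z):
    p,d=rays(cam,np.asarray(px,float)); return (p+d*((z-p[2])/d[:,2])[:,None])[:,:2]
def quat(t,c):
    x=np.cross(c,t); q=R.from_matrix(np.c_[x,c,t]).as_quat(); return np.array([q[3],*q[:3]])
Z=np.array([0,0,1.])
def pose(g,az,tilt,flip=1):
    """grasp point g, tool tilted by tilt from down towards azimuth az -> TCP, quat, tool z"""
    u=np.array([np.cos(az),np.sin(az),0]); t=-np.cos(tilt)*Z+np.sin(tilt)*u
    c=flip*np.cross(Z,u); return g-0.006*t, quat(t,c), t
E
python3 - <<'E'
from h import *
import cv2
im=vision.snapshot("top")
for t,z in (("cradle",.008),("jar_center",.075)):
    m=models.regions_of(t,"top")
    if not m: print(t,"none"); continue
    px=np.argwhere(m[0]["pixels"])[:,::-1]
    P=onplane("top",px,z).astype(np.float32)
    w,v=np.linalg.eigh(np.cov(P.T)); 
    print(t,m[0]["score"],len(px),P.mean(0),cv2.minAreaRect(P*1000),"eig ang",np.degrees(np.arctan2(v[1,1],v[0,1])))
c=im[185:240,180:250]; cv2.imwrite("pics/c1.png",cv2.resize(c[:,:,::-1],None,fx=10,fy=10,interpolation=cv2.INTER_CUBIC))
jar=np.array([.499,.246,.069]); peg=np.array([.4545,-.326,.078])
q0=telemetry.current_joints()
for th in (15,25,35,45):
  for f in (1,-1):
    p,q,t=pose(jar,-np.pi/2,np.radians(th),f); s=inverse_kinematics(p,q)
    p2,q2,_=pose(p+.006*t+[0,0,.15],-np.pi/2,np.radians(th),f); s2=inverse_kinematics(p2,q2)
    print("pick",th,f,None if s is None else np.round(s,2),s2 is not None)
    for az in range(-180,180,30):
      ss=[inverse_kinematics(*pose(peg+[0,0,h],np.radians(az),np.radians(75-th),f)[:2]) for h in (-.012,.12)]
      if all(x is not None for x in ss): print("   place",az,np.round(ss[0],2),np.round(ss[1],2))
E
```

```text
cradle 0.62 212 [0.49463567 0.20591016] ((498.02752685546875, 234.38819885253906), (62.17635726928711, 93.45458984375), 1.6053656339645386) eig ang 153.02870932355273
jar_center 0.85 753 [0.49564734 0.25123096] ((493.91064453125, 248.6570281982422), (100.78028106689453, 64.38235473632812), 89.8101577758789) eig ang 94.42850834679841
pick 15 1 [ 0.49  0.45  1.68 -0.25  1.15  0.61] True
   place -180 [-0.48  0.93  1.16 -0.46  2.    1.11] [-0.48  0.81  1.07 -0.51  2.19  1.  ]
   place -150 [-0.31  0.82  1.44 -0.71  1.7   0.95] [-0.31  0.68  1.35 -0.74  1.87  0.8 ]
   place -120 [-0.19  0.69  1.79 -1.    1.35  0.93] [-0.19  0.52  1.69 -0.96  1.5   0.71]
   place -60 [-0.4   0.54  2.54  3.81  1.    1.53] [-0.4   0.14  2.37  4.25  0.63  0.92]
   place -30 [-1.05  0.59  2.69  2.65  1.17  1.49] [-1.05  0.07  2.47  2.23  0.58  2.11]
   place 0 [-1.38  0.54  2.41  1.65  1.02  1.79] [-1.38  0.21  2.26  1.36  1.05  2.34]
   place 30 [-1.36  0.62  2.03  1.05  1.25  2.07] [-1.36  0.4   1.92  0.99  1.42  2.35]
   place 60 [-1.22  0.74  1.65  0.73  1.58  2.12] [-1.22  0.58  1.56  0.74  1.77  2.29]
 
[... 6159 characters left out ...]
ce -60 [-0.6   0.26  2.17 -0.76  0.32  2.7 ] [-0.6   0.07  1.97 -0.36  0.65  2.25]
   place -30 [-0.86  0.23  2.21  0.71  0.26  0.59] [-0.86  0.03  2.01  0.29  0.62  1.04]
   place 0 [-1.05  0.29  2.12  0.83  0.63 -0.14] [-1.05  0.11  1.93  0.58  0.91  0.21]
   place 30 [-1.1   0.39  1.93  0.66  0.96 -0.47] [-1.1   0.24  1.76  0.56  1.23 -0.26]
   place 60 [-1.05  0.5   1.72  0.48  1.24 -0.75] [-1.05  0.37  1.56  0.45  1.5  -0.62]
   place 90 [-0.95  0.59  1.52  0.3   1.47 -1.04] [-0.95  0.48  1.37  0.3   1.72 -0.97]
   place 120 [-0.82  0.66  1.4   0.11  1.6  -1.37] [-0.82  0.56  1.24  0.12  1.86 -1.34]
   place 150 [-0.69  0.67  1.36 -0.08  1.62 -1.72] [-0.69  0.57  1.21 -0.09  1.88 -1.74]
```

View pics/c1.png

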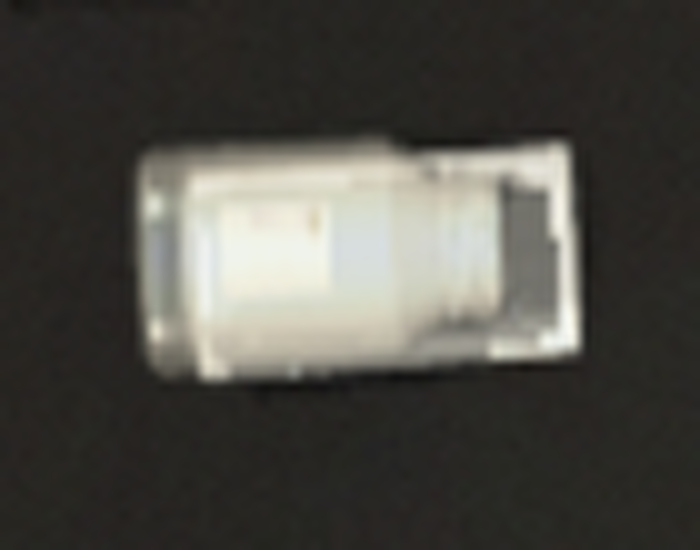

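The crop shows the jar spanning about (194..230, 199.5..222), with the plate's right edge from (237,199.5) to (238,220.5), so the yaw is small. I'll compute the yaw and clearances, then go to hover.

```bash
cat >> h.py <<'E'
TH=np.radians(35); AZ=np.radians(-88)
h=np.array([np.cos(AZ),np.sin(AZ),0]); a=np.cos(np.radians(15))*h-np.sin(np.radians(15))*Z
JAR=np.array([.498,.247,.069]); PEG=np.array([.4545,-.326,.078]); S=.008
G=JAR-S*a
PAZ=np.radians(10); PT=np.radians(75)-TH
E
python3 - <<'E'
from h import *
e=onplane("top",[[237,199.5],[238,220.5]],.008); d=e[0]-e[1]; print("right edge dir",np.degrees(np.arctan2(d[1],d[0])))
e=onplane("top",[[200,223],[238,220.5]],.008); d=e[1]-e[0]; print("lower edge az",np.degrees(np.arctan2(d[1],d[0])))
print("jar mid x",onplane("top",[[205,211],[228,210]],.07))
print("hotplate front",[onplane("top",[[190,172],[183,185]],z).round(3).tolist() for z in (0,.05)], "bottle",[onplane("top",[[463,205]],z).round(3).tolist() for z in (.05,.1)])
p,q,t=pose(G+[0,0,.12],AZ,TH,1); r.move_to(p,q)
gripper_to(.094)
print(telemetry.current_t(),telemetry.current_joints().round(2) if hasattr(telemetry.current_joints(),'round') else telemetry.current_joints())
for hh in (-.022+S,.2):
    print(inverse_kinematics(*pose(PEG+[0,0,hh],PAZ,PT,-1)[:2]))
import cv2
A=vision.snapshot("top")[140:300,130:290]; B=vision.snapshot("side")[60:220,240:400]
cv2.imwrite("pics/hover.png",cv2.resize(np.hstack([A,B])[:,:,::-1],None,fx=2.5,fy=2.5))
E
```

```text
right edge dir 2.4184283226631083
lower edge az -87.64445967015153
jar mid x [[0.49520263 0.26695529]
 [0.49641499 0.20229616]]
hotplate front [[[0.619, 0.335], [0.579, 0.356]], [[0.61, 0.317], [0.573, 0.337]]] bottle [[[0.495, -0.463]], [[0.492, -0.443]]]
2.3917 [ 0.66  0.49  1.42 -0.48  1.61  0.7 ]
[-1.1953194   0.36462322  2.15099175  1.0698719   0.80103609 -0.64433878]
[-1.1953194   0.07636299  1.84729906  0.75117728  1.17544978 -0.08534085]
```

View pics/hover.png

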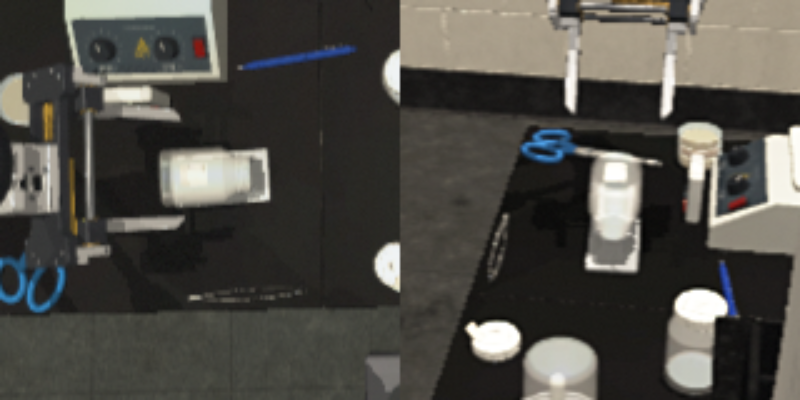

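Hover shows the gripper open and straddling the jar, with its body near a small upright white item beside the hotplate (side px ≈(359,122..149)). I'll check that item's size first.

Run:
```python
from h import *
b=onplane("side",[[356,149],[362,149]],0); print("base",b)
for z in (.05,.08,.1,.12): print(z,onplane("side",[[359,122]],z), "top extents",onplane("top",[[170,175],[197,175],[170,186],[197,186]],z).round(3).tolist())
u=np.array([0,0,0])
p,q,t=pose(G,AZ,TH,1); c=np.cross(t,np.cross(t,Z)*0+[1,0,0])
x=np.array([np.sin(-AZ),0,0])
w=np.cross(Z,h); n=np.cross(w,t)
for sgn in (1,-1): 
  for sn in(1,-1): print("body front corner",(G-.078*t+sgn*.0885*w+sn*.0375*n).round(3))
```

```text
base [[0.59212182 0.31108422]
 [0.61122982 0.3138049 ]]
0.05 [[0.5943623  0.39611042]] top extents [[0.603, 0.375], [0.601, 0.297], [0.571, 0.374], [0.569, 0.296]]
0.08 [[0.5937543  0.34222057]] top extents [[0.598, 0.363], [0.596, 0.287], [0.567, 0.362], [0.565, 0.286]]
0.1 [[0.59334897 0.30629401]] top extents [[0.595, 0.354], [0.593, 0.28], [0.564, 0.354], [0.563, 0.28]]
0.12 [[0.59294363 0.27036744]] top extents [[0.592, 0.346], [0.59, 0.273], [0.562, 0.346], [0.56, 0.273]]
body front corner [0.584 0.333 0.113]
body front corner [0.586 0.272 0.156]
body front corner [0.407 0.327 0.113]
body front corner [0.409 0.266 0.156]
```

The item is about 6 cm tall and the gripper body stays above 11 cm, so it's clear. Descend guarded, grasp, lift.

```bash
sed -i 's/\[.498,.247,.069\]/[.497,.247,.069]/' h.py
python3 - <<'E'
from h import *
import cv2
p,q,t=pose(G,AZ,TH,1)
hit=r.move_l(p,vel=.08,guard=8); print("hit",hit,telemetry.current_ee_pos(),p)
if not hit:
    gripper_to(.055,f_grip=15)
    print("open",telemetry.current_opening(),telemetry.current_finger_force())
    if telemetry.current_opening()>.058:
        r.move_l(p+[0,0,.05],vel=.06); r.move_l(p+[0,0,.2],vel=.15)
        print("open",telemetry.current_opening(),telemetry.current_wrist_force())
A=vision.snapshot("top")[120:280,130:290]; B=vision.snapshot("side")[20:180,240:400]
cv2.imwrite("pics/lift.png",cv2.resize(np.hstack([A,B])[:,:,::-1],None,fx=2.5,fy=2.5)); print(telemetry.current_t())
E
```

```text
hit False [0.49688096 0.25834098 0.07649418] [0.49661021 0.25816206 0.07598546]
open 0.06183693030514068 14.910322827522577
open 0.06201785955329911 [ 1.01448468  0.10663156 -0.14832973]
6.975
```

View pics/lift.png

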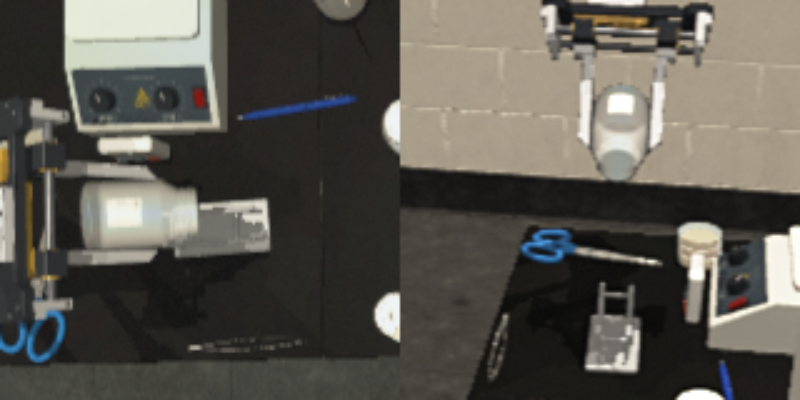

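The jar is firmly held and clear of the cradle. Transfer to above the peg and check the alignment.

Run:
```python
from h import *
import cv2
p,q,t=pose(PEG+[0,0,.2],PAZ,PT,-1); r.move_to(p,q)
p,q,t=pose(PEG+[0,0,-.022+S+.09],PAZ,PT,-1); r.move_l(p,vel=.1)
print(telemetry.current_opening(),telemetry.current_wrist_force(),telemetry.current_t())
A=vision.snapshot("top"); B=vision.snapshot("side")
for c in ("top","side"):
    print(c,[(np.round(d["at"],3).tolist(),round(d["score"],2)) for d in models.mark_of("jar_center",c)[:2]],[(np.round(d["at"],3).tolist(),round(d["score"],2)) for d in models.mark_of("free_stand_tip",c)[:2]])
print("expected",PEG+[0,0,-.022+.09])
cv2.imwrite("pics/pre.png",cv2.resize(np.hstack([A[140:300,330:490],B[200:360,200:360]])[:,:,::-1],None,fx=2.5,fy=2.5))
```

```text
0.06206822727844548 [ 0.36409812 -1.28397523 -0.12658907] 10.4583
top [([0.456, -0.322, 0.146], 0.76)] [([0.454, -0.324, 0.079], 0.57)]
side [([0.461, -0.324, 0.151], 0.65)] [([0.454, -0.326, 0.072], 0.82)]
expected [ 0.4545 -0.326   0.146 ]
```

View pics/pre.png

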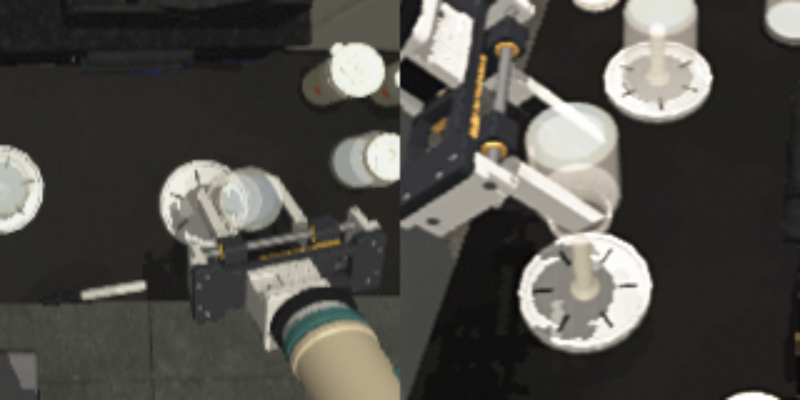

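The jar hangs upright, mouth down over the peg, and its marks are within about 4 mm of the expected pose. Lower it slowly, guarded.

Run:
```python
from h import *
import cv2
o=np.array([-.002,-.001,0])
P=lambda dz: pose(PEG+o+[0,0,-.022+S+dz],PAZ,PT,-1)[0]
r.move_l(P(.09),vel=.03)
hit=r.move_l(P(.012),vel=.05,guard=4); print("hit1",hit,telemetry.current_ee_pos()-P(0),telemetry.current_wrist_force())
if not hit:
    hit=r.move_l(P(-.008),vel=.01,guard=2.5); print("hit2",hit,telemetry.current_ee_pos()-P(0),telemetry.current_wrist_force())
A=vision.snapshot("top"); B=vision.snapshot("side"); print(telemetry.current_t())
cv2.imwrite("pics/low.png",cv2.resize(np.hstack([A[140:300,330:490],B[220:380,200:360]])[:,:,::-1],None,fx=2.5,fy=2.5))
```

```text
hit1 False [ 8.38638181e-05 -1.66292327e-04  1.22933807e-02] [-0.39320095 -0.21149323 -0.93464399]
hit2 True [2.52590718e-04 1.46963260e-05 7.35392696e-04] [-0.03202043 -0.33493555  3.64700072]
13.9833
```

View pics/low.png

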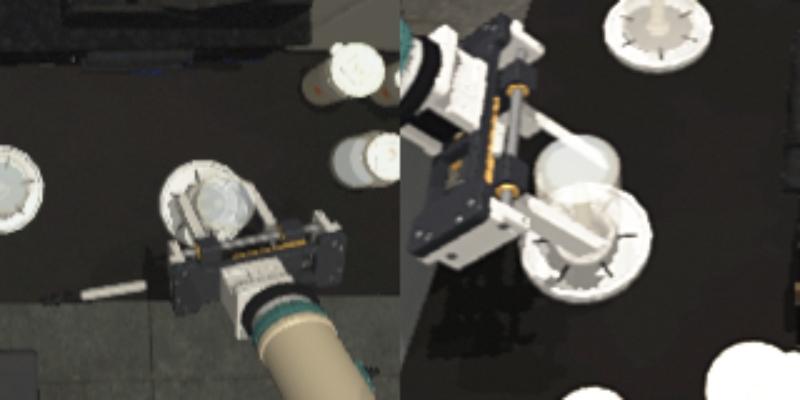

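It made contact at the expected height (0.7 mm off), with the jar over the peg and on the dish. Release and retreat along the tool axis.

Run:
```python
from h import *
import cv2
gripper_to(.075); gripper_to(.094); r.hold(.3)
p=np.array(telemetry.current_ee_pos()); t=pose(PEG,PAZ,PT,-1)[2]
print(r.move_l(p-.07*t,vel=.06,guard=5), telemetry.current_wrist_force())
r.move_l(p-.12*t+[0,0,.08],vel=.12); r.hold(.5)
A=vision.snapshot("top"); B=vision.snapshot("side")
for c in ("top","side"):
    print(c,[(np.round(d["at"],3).tolist(),round(d["score"],2)) for n in ("jar_center","beaker_center","lidded_jar_center") for d in models.mark_of(n,c)[:2]])
print(telemetry.current_t())
cv2.imwrite("pics/end.png",cv2.resize(np.hstack([A[140:300,260:480],B[140:380,200:420][:160]])[:,:,::-1],None,fx=1.8,fy=1.8))
cv2.imwrite("pics/end.png",cv2.resize(np.hstack([A[130:290,280:440],B[200:360,200:360]])[:,:,::-1],None,fx=2.5,fy=2.5))
```

```text
False [ 0.20420869  0.07645049 -0.33283762]
top [([0.454, -0.325, 0.052], 0.7), ([0.453, -0.324, 0.077], 0.36), ([0.478, -0.089, 0.053], 0.96), ([0.452, -0.325, 0.076], 0.37), ([0.602, 0.017, 0.049], 0.57), ([0.452, -0.326, 0.054], 0.2)]
side [([0.455, -0.328, 0.06], 0.79), ([0.478, -0.08, 0.057], 0.93), ([0.606, 0.013, 0.048], 0.61)]
18.6333
```

View pics/end.png

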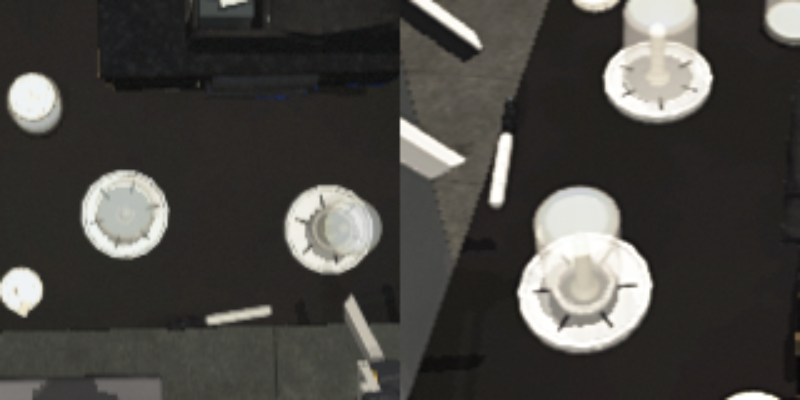

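The jar stands inverted over the peg with its rim on the dish. The beaker and lidded jar are where they were, and the gripper is clear.

```bash
python3 -c "
from plant import r
print(r.sign_off())"
```

```text
the job is handed in; nothing more can be done
None
```

The open jar is upside down over the free peg with its rim on the dish, released and standing. The beaker and lidded jar are where they were, and the job was handed in after about 19 s of robot time.

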